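# Clear the delivery tote and run its loose tubes into one corner

## Robot

A 6-joint arm with a two-finger parallel gripper is mounted at the origin on the work surface. World frame = base frame: x ahead of the robot, y to its left, z up, the work surface at z = 0. Lengths are in m, angles in rad, forces in N, time in s.
With the tool pointing down it reaches from about 0.275 to 1 m from the base axis. Payload 8.4 kg.
Tool frame: the origin (TCP) lies on the centre line of the jaws, within the pads' length; the fingertips stand 17 mm ahead of it and the grasp point (between the pads) lies 2 mm behind it (bot.tcp_to_tips is the y of the fingertips in the tool frame, in m); y points along the fingers, z is the direction in which the jaws open and shut, and the axes are right-handed (so a half turn about y gives the same grasp; the last joint's range is limited). The gripper opens to 85 mm and grips with 20 to 120 N. Pads are 22 mm wide; open, the fingers measure 114 mm over their backs; the gripper's body (76 mm by 85 mm) begins 54 mm behind the grasp point. The pads swing forward as they close: fully open they stand 13 mm farther back than shut.
Start: joints at [-1.218, 0.353, 1.633, -0, 1.155, -0.002], TCP at [0.217, -0.586, 0.248] pointing down, gripper open.
Joint ranges: [-2.63, 2.63], [-0.92, 2.1], [0.06, 2.66], [-1.3, 4.44], [0, 2.69], [-3.02, 3.02]. Speed limits (rad/s): [2.22, 2.22, 2.79, 3.14, 3.14, 3.14].

## Interface

Orientations are given as a unit quaternion [x, y, z, w].
In Python, from workcell import bot, hand, kinematics, get_obs, vision, hand_in gives the robot as it stands. The module is installed in compiled form; this text tells all that it offers. Calls block until the motion is done:
- bot.reach(position, orientation): joint-space move of the TCP to a pose.
- bot.servo_line(position, ori=None, velocity=0.15): straight line of the TCP; ori=None keeps the orientation; velocity is the mean speed in m/s.
- bot.goto_joints(angles): joint-space move.
- hand.move_gripper(opening, strength=None): finger opening in m; strength is the grip in N (None keeps the last); returns when the fingers have stopped.
- bot.dwell(seconds).
- kinematics.solve_ik(position, orientation): joint angles nearest the present ones, or None.
- get_obs(): the state.
- vision.read_camera(name): name is "scene" or "top" or "wrist"; returns a dict with "frame" (480x640x3 uint8, red, green, blue), "intrinsics" (3x3 intrinsics, pixels), "dist" ([k1, k2, p1, p2, k3] as OpenCV has them; the pictures are not rectified), "view" (4x4, takes a point from world to camera coordinates). Camera axes: x right, y down, z forward; pixel columns grow to the right and rows downward; lengths in m; the calibration is good to about 2 mm. A picture is of the moment at which its call begins. There is no depth.
A pose or a line that the arm cannot do raises bot.IKError and nothing moves.
- hand_in(): hands the job in, once; it reports no verdict.
The state is a dict: "time_s": time; "joint_pos": joint angles; "joint_vel": joint speeds; "joint_efforts": joint torques, N m; "position": TCP position; "orientation": TCP orientation; "wrist_force": force on the tool from outside, world axes, zero at the start; "ft_torque": the same for the moment, N m; "gripper_width": finger opening in m.
Only numpy, scipy, OpenCV 4.12 (cv2) and the standard library are available. Lean on these libraries where they do the work, as an engineer would, in place of code of your own. Each camera call takes 0.05 s, during which the arm holds its last target.

## Task

Lift the closed kit box out of the grey delivery tote and stack it squarely on the column of two boxes like it. Then take the tote by its rim and tilt it until all four loose tubes have slid together into the tote's corner nearest the orange tube rack in front of the robot, and finish still gripping the tote, holding it clearly tilted and still towards that corner so the tubes stay there; its low corner may rest on the bench, but do not prop it on anything else. Spill no tube, and leave the rack, the barcode scanner, the mouse and the column where they stand.

Things in the scene. Friction and masses are not known exactly. Their poses are not given: they have to be found in the camera images.
- tote: open grey plastic tote, 220 (its x) x 150 (its y) x 50 mm high, 0.35 to 0.55 kg. Walls, floor 4 mm; inside 212 x 142 mm. A rim 14 mm high at the top stands 6 mm out (232 x 162 mm over it): wall + rim = 10 mm thick, pinched from above, one finger inside. Origin: centre of the underside, z up. It stands left or right of the bench's middle, turned up to 13 degrees; +x end always away from the robot
- tote_near_right (a point): on the inner floor of the tote (z = 4 mm in the tote's frame), in the corner at the tote's -x end on its -y side
- tote_near_left (a point): on the inner floor of the tote (z = 4 mm in the tote's frame), in the corner at the tote's -x end on its +y side
- tote_far_right (a point): on the inner floor, in the corner at the tote's +x end on its -y side
- tote_far_left (a point): on the inner floor, in the corner at the tote's +x end on its +y side
- tote_far_rim (a point): top of the rim in the middle of the tote's far (+x) end, centred in the 10 mm thickness of wall and rim; 112 mm along +x from the tote's origin, 50 mm up
- kit_loose: closed white cardboard kit box, 64 (its x) x 90 (its y) x 80 mm high, 170 to 310 g, stiff, flat lid. Origin: centre of the underside, z up. At the start it stands on the floor of the tote, in its near (-x) half, its top 34 mm above the rim, its long side across the tote
- kit_top: closed white cardboard kit box, 64 (its x) x 90 (its y) x 80 mm high, 170 to 310 g, stiff, flat lid. Origin: centre of the underside, z up. The upper box of the column: the new box goes on top of it
- kit_low: closed white cardboard kit box, 64 (its x) x 90 (its y) x 80 mm high, 170 to 310 g, stiff, flat lid. Origin: centre of the underside, z up. The bottom box of the column, standing on the bench on the other side from the tote
- tube1: capped sample tube, white with green cap, 16 mm across, 58 mm long, 11 g, loose on the tote's floor in its far (+x) half. Origin: at mid-length on its axis; x to the cap. It rolls sideways from a slope of 7 degrees, slides lengthwise from 10 to 13. Tilted straight to the corner, they may queue along a wall; sloping the length first (29 degrees), then the width (24), gathers them
- tube2: capped sample tube, white with green cap, 16 mm across, 58 mm long, 11 g, loose on the tote's floor in its far (+x) half. Origin: at mid-length on its axis; x to the cap. It rolls sideways from a slope of 7 degrees, slides lengthwise from 10 to 13. Tilted straight to the corner, they may queue along a wall; sloping the length first (29 degrees), then the width (24), gathers them
- tube3: capped sample tube, white with green cap, 16 mm across, 58 mm long, 11 g, loose on the tote's floor in its far (+x) half. Origin: at mid-length on its axis; x to the cap. It rolls sideways from a slope of 7 degrees, slides lengthwise from 10 to 13. Tilted straight to the corner, they may queue along a wall; sloping the length first (29 degrees), then the width (24), gathers them
- tube4: capped sample tube, white with green cap, 16 mm across, 58 mm long, 11 g, loose on the tote's floor in its far (+x) half. Origin: at mid-length on its axis; x to the cap. It rolls sideways from a slope of 7 degrees, slides lengthwise from 10 to 13. Tilted straight to the corner, they may queue along a wall; sloping the length first (29 degrees), then the width (24), gathers them
- rack: bystander and landmark: orange tube rack, 200 (its x) x 110 (its y) x 56 mm high, with some tubes standing in it up to 70 mm, loose on the bench between the places of tote and column, nearer the robot. Origin: on the bench, under the middle of its short end away from the robot. The tote corner nearest it is tote_near_right when the tote stands at y > 0, tote_near_left when at y < 0
- scanner: bystander: dark grey hand-held barcode scanner lying at the far side of the bench, about 175 x 66 x 55 mm. Origin on the bench, under the joint of head and grip
- mouse: bystander: dark grey computer mouse, 104 x 60 x 33 mm, on the bench to the left of the work. Origin: centre of the underside

How it is judged:
On the way:
1. the loose kit box stands squarely on the column of two and is let go (z of kit_loose in the frame of kit_top between 0.075 and 0.086 m and horizontal distance between kit_loose and kit_top below 0.01 m and angle between the x axis of kit_loose and the x axis of kit_top, either way round below 0.14 rad and horizontal distance between kit_top and kit_low below 0.01 m and angle between the x axis of kit_top and the x axis of kit_low, either way round below 0.14 rad and angle between kit_loose's own z axis and vertical below 0.06 rad and contact force between kit_loose and the fingers below 0.2 N and linear speed of kit_loose below 0.02 m/s), for 0.3 s.
At the end, for the whole second after the job is handed in: Three boxes in one column, each within 10 mm and 8 degrees of the next; the tote gripped, still, tilted 15 to 54 degrees, sloping at least 5 degrees both ways to the corner nearest the rack, touching no box or bystander; all four tubes' middles within 105 mm of that inner corner, at rest (all of step 1 and ((world y of tote above 0 m and angle between tote's own y axis and vertical below 1.491 rad and distance between each of tube1, tube2, tube3, tube4 and tote_near_right below 0.105 m) or (world y of tote below 0 m and angle between tote's own y axis and vertical above 1.651 rad and distance between each of tube1, tube2, tube3, tube4 and tote_near_left below 0.105 m)) and angle between tote's own x axis and vertical below 1.491 rad and angle between tote's own z axis and vertical between 0.26 and 0.95 rad and contact force between tote and the fingers above 2 N and contact force between tote and rack below 0.2 N and contact force between tote and kit_low below 0.2 N and contact force between tote and kit_top below 0.2 N and contact force between tote and kit_loose below 0.2 N and contact force between tote and scanner below 0.2 N and contact force between tote and mouse below 0.2 N and linear speed of tote below 0.02 m/s and angular speed of tote below 0.1 rad/s and linear speed of each of tube1, tube2, tube3, tube4 below 0.03 m/s); the arm keeps its last pose, push and grip.
It fails at once if a tube leaves the tote (distance between any of tube1, tube2, tube3, tube4 and tote above 0.16 m).
It fails at once if the rack, the scanner or the mouse is pushed away (more than 20 mm) (distance of any of rack, scanner, mouse from where it was at the start of the episode above 0.02 m).
It fails at once if the column is pushed away (its lower boxes more than 25 mm) (distance of any of kit_low, kit_top from where it was at the start of the episode above 0.025 m).
It also fails if it takes over 58 s, if anything falls off the work surface, if the arm or the gripper's body presses on something with over 40 N, if the wrist force passes 120 N, or if a joint passes its speed limit or range.

## Working session

There is one attempt and no reset: what is moved stays moved. The work goes in short steps, each a Python script; the robot and the scene stay as the last script left them, time stands still between calls to the robot, and variables do not carry over. Pictures are saved under pics/ and viewed, and the job is handed in when it is done.

```bash
mkdir -p pics; ls
python3 - <<'E'
from workcell import bot, hand, kinematics, get_obs, vision
import cv2,numpy as np
o=get_obs(); print(o['time_s'],o['position'],o['orientation'],o['gripper_width'],bot.tcp_to_tips)
for n in ("scene","top","wrist"):
    c=vision.read_camera(n); cv2.imwrite(f"pics/a_{n}.png",c["frame"][:,:,::-1]); print(n,c["intrinsics"].tolist(),c["dist"],np.round(c["view"],4).tolist())
E
```

```text
pics
0.0 [ 0.21695899 -0.58563804  0.24753755] [-0.12485743  0.69650521 -0.69551671  0.1246901 ] 0.08528945738709114 0.017
scene [[591.1027428585613, 0.0, 325.6639961875631], [0.0, 591.1027428585613, 237.57929395177072], [0.0, 0.0, 1.0]] [0.02498267 0.         0.         0.         0.        ] [[-0.6002, 0.7998, -0.0094, 0.28], [0.5813, 0.428, -0.692, -0.3126], [-0.5495, -0.4208, -0.7218, 1.564], [0.0, 0.0, 0.0, 1.0]]
top [[478.3231829927038, 0.0, 322.80618143367593], [0.0, 478.3231829927038, 234.0754723767981], [0.0, 0.0, 1.0]] [-0.04459217  0.          0.          0.          0.        ] [[-0.0224, -0.9994, -0.0279, 0.0836], [-0.9841, 0.0269, -0.1753, 0.5625], [0.176, 0.0236, -0.9841, 1.0324], [0.0, 0.0, 0.0, 1.0]]
wrist [[345.5499741721867, 0.0, 315.15954578128213], [0.0, 345.5499741721867, 239.0529689319125], [0.0, 0.0, 1.0]] [-0.00521541  0.          0.          0.          0.        ] [[0.3469, -0.9379, -0.0014, -0.6244], [-0.8945, -0.3313, 0.3003, -0.0407], [-0.2821, -0.103, -0.9538, 0.3797], [0.0, 0.0, 0.0, 1.0]]
```

View pics/a_top.png

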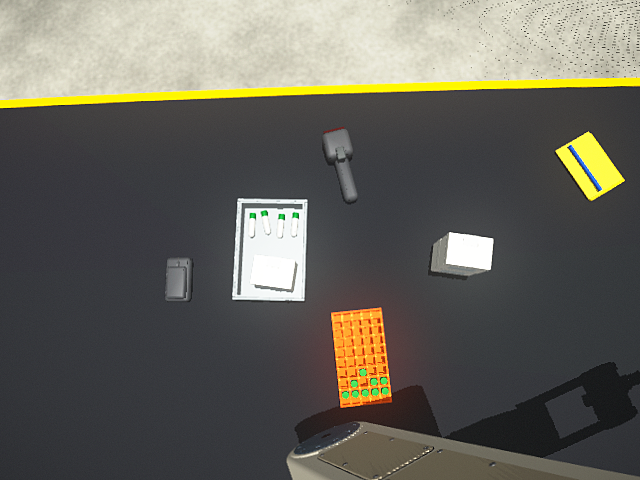

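View pics/a_scene.png

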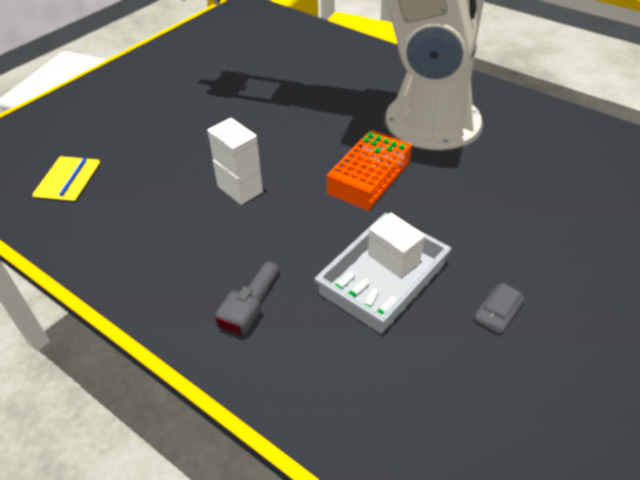

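The top view shows the tote on the left (y>0), its rim around x 233–308, y 198–301. The loose box is at about (273,272), the tubes near (275,223), the column on the right near (468,254), the rack at (362,357), the scanner at (342,165) and the mouse at (178,279). The target corner is therefore near_right. Next I measure the contours.

```bash
cat > h.py <<'E'
import cv2,numpy as np
from workcell import bot, hand, kinematics, get_obs, vision, hand_in
from scipy.spatial.transform import Rotation as R
def ray(c,px,z):
    p=cv2.undistortPoints(np.array(px,float).reshape(-1,1,2),c["intrinsics"],np.array(c["dist"],float)).reshape(-1,2)
    V=c["view"];Rm=V[:3,:3];o=-Rm.T@V[:3,3]
    d=np.c_[p,np.ones(len(p))]@Rm
    return o+d*((z-o[2])/d[:,2])[:,None]
def proj(c,P):
    V=c["view"];r=cv2.Rodrigues(V[:3,:3])[0]
    return cv2.projectPoints(np.array(P,float).reshape(-1,3),r,V[:3,3],c["intrinsics"],np.array(c["dist"],float))[0].reshape(-1,2)
def rect(P):
    (c,s,a)=cv2.minAreaRect((P[:,:2]*1000).astype(np.float32)); return np.round(c,1),np.round(s,1),round(a,2)
E
python3 - <<'E'
from h import *
c=vision.read_camera("top"); f=c["frame"]; 
np.save("top.npy",f)
g=f.min(axis=2)
crop=f[180:320,215:325]; cv2.imwrite("pics/b1.png",cv2.resize(crop,None,fx=4,fy=4,interpolation=cv2.INTER_NEAREST)[:,:,::-1])
crop=f[220:290,420:510]; cv2.imwrite("pics/b2.png",cv2.resize(crop,None,fx=6,fy=6,interpolation=cv2.INTER_NEAREST)[:,:,::-1])
print(f[272,272],f[240,270],f[250,237],f[300,270],f[255,470],f[262,440],f[268,455])
for name,(u0,v0,u1,v1),zs,th in (("loose",(240,248,302,297),.134-.0,235),("col",(420,220,510,290),.16,235),("tote",(215,180,325,320),.05,110)):
    m=np.zeros_like(g); m[v0:v1,u0:u1]=(g[v0:v1,u0:u1]>th)*255
    cs,_=cv2.findContours(m,cv2.RETR_EXTERNAL,cv2.CHAIN_APPROX_NONE)
    k=max(cs,key=cv2.contourArea); print(name,cv2.boundingRect(k), rect(ray(c,k.reshape(-1,2),zs)))
E
```

```text
[255 255 255] [243 247 246] [232 236 236] [148 155 155] [255 255 254] [136 136 127] [113 120 121]
loose (240, 248, 62, 49) (array([473.2, 176.7]), array([125.7,  99.5]), 88.5)
col (446, 232, 47, 38) (array([ 503.2, -227. ]), array([89. , 64.3]), 80.22)
tote (232, 198, 76, 103) (array([535.3, 190.2]), array([163. , 233.1]), 87.43)
```

View pics/b1.png

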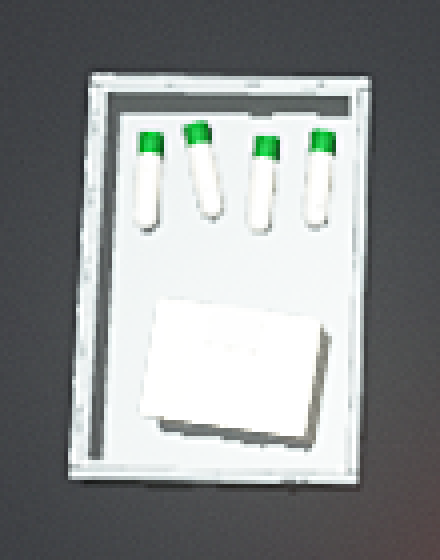

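View pics/b2.png

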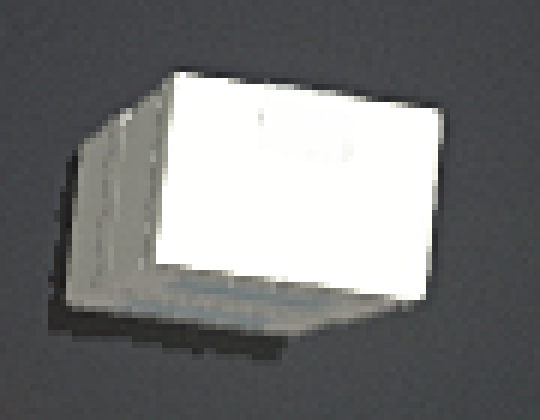

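Both fits match the given sizes: tote 163×233 mm, column top 89×64 mm. The loose box blob merged with the white tote floor, so I'll raise the threshold and then check it with the wrist camera.

Run:
```python
from h import *
c=vision.read_camera("top"); f=c["frame"]; g=f.min(axis=2)
for th in (248,250,252,253):
    m=np.zeros_like(g); m[250:297,244:302]=(g[250:297,244:302]>th)*255
    m=cv2.morphologyEx(m,cv2.MORPH_OPEN,np.ones((3,3)))
    cs,_=cv2.findContours(m,cv2.RETR_EXTERNAL,cv2.CHAIN_APPROX_NONE)
    k=max(cs,key=cv2.contourArea); P=ray(c,k.reshape(-1,2),.134);print(th,cv2.boundingRect(k), rect(ray(c,k.reshape(-1,2),.084+.0)),rect(P))
m=((f[:,:,0]>150)&(f[:,:,1]<150)&(f[:,:,2]<70)).astype(np.uint8)*255
cs,_=cv2.findContours(m,cv2.RETR_EXTERNAL,cv2.CHAIN_APPROX_NONE);k=max(cs,key=cv2.contourArea);
print("rack",rect(ray(c,k.reshape(-1,2),.056)), np.round(cv2.boxPoints(cv2.minAreaRect((ray(c,k.reshape(-1,2),.056)[:,:2]*1000).astype(np.float32)))))
```

```text
248 (250, 255, 45, 34) (array([480.1, 181. ]), array([89.4, 65.4]), 80.97) (array([474.9, 174.4]), array([85.1, 62.2]), 80.97)
250 (250, 255, 44, 34) (array([480., 181.]), array([89. , 64.8]), 80.62) (array([474.8, 174.3]), array([84.7, 61.7]), 80.62)
252 (250, 256, 44, 33) (array([479.4, 181.1]), array([89. , 63.6]), 80.62) (array([474.3, 174.4]), array([84.7, 60.5]), 80.62)
253 (251, 256, 43, 33) (array([479.1, 181.1]), array([89., 63.]), 80.62) (array([474. , 174.5]), array([84.7, 59.9]), 80.62)
rack (array([198.5, -13. ]), array([ 13.8, 110.2]), 7.88) [[184.  41.]
 [199. -69.]
 [213. -67.]
 [198.  43.]]
```

```bash
cat >> h.py <<'E'
def quat(M): return R.from_matrix(M).as_quat()
def down(psi,flip=False):
    s=-1 if flip else 1
    z=s*np.array([np.cos(psi),np.sin(psi),0]);y=np.array([0,0,-1.]);return np.c_[np.cross(y,z),y,z]
def st(t=""):
    o=get_obs();print(t,round(o['time_s'],2),np.round(o['position'],4),'F',np.round(o['wrist_force'],1),'M',np.round(o['ft_torque'],2),'w',round(o['gripper_width'],4));return o
E
python3 - <<'E'
from h import *
c=vision.read_camera("top"); f=c["frame"]
print("rack",np.round(ray(c,[(331,309),(381,307),(392,401),(341,407)],.056)[:,:2],3).tolist())
hsv=cv2.cvtColor(f,cv2.COLOR_RGB2HSV)
m=((hsv[:,:,0]>50)&(hsv[:,:,0]<75)&(hsv[:,:,1]>150)).astype(np.uint8); m[300:]=0
n,l,s,ce=cv2.connectedComponentsWithStats(m)
print("caps",s[1:,4],np.round(ray(c,ce[1:],.012)[:,:2],3).tolist())
q=get_obs()['joint_pos']
for fl in(0,1):
    for p,y in(((.48,.181,.25),-9.2),((.503,-.227,.33),-9.8),((.647,.185,.2),-2.57)):
        s=kinematics.solve_ik(p,quat(down(np.radians(y),fl))); print(fl,p,None if s is None else np.round(s,2))
E
```

```text
rack [[0.396, 0.055], [0.398, -0.054], [0.199, -0.07], [0.189, 0.039]]
caps [25 29 28 30] [[0.627, 0.209], [0.622, 0.237], [0.619, 0.134], [0.617, 0.168]]
0 (0.48, 0.181, 0.25) [ 0.36  0.18  1.87 -0.    1.1   0.52]
0 (0.503, -0.227, 0.33) [-0.43  0.17  1.69 -0.    1.28 -0.26]
0 (0.647, 0.185, 0.2) [ 0.28  0.47  1.57 -0.    1.1   0.32]
1 (0.48, 0.181, 0.25) [ 0.36  0.18  1.87 -0.    1.1  -2.62]
1 (0.503, -0.227, 0.33) [-0.43  0.17  1.69 -0.    1.28  2.89]
1 (0.647, 0.185, 0.2) [ 0.28  0.47  1.57 -0.    1.1  -2.82]
```

The rack corners come out at 199×109 mm, which matches the given size. Now I grasp the box.

Run:
```python
from h import *
q=quat(down(np.radians(-9.2)))
bot.reach([.48,.181,.18],q); st("above")
bot.servo_line([.48,.181,.073],velocity=.1); st("down")
hand.move_gripper(.05,45); st("closed")
bot.servo_line([.48,.181,.33],velocity=.12); st("lift")
for n in("top","scene"): cv2.imwrite(f"pics/c_{n}.png",vision.read_camera(n)["frame"][:,:,::-1])
```

```text
above 3.16 [0.4803 0.1805 0.1801] F [-0.6 -0.3 -0.5] M [-0.03  0.   -0.04] w 0.0855
down 4.38 [0.4804 0.1812 0.0735] F [ 0.7  0.7 -0.4] M [-0.04  0.01  0.03] w 0.0854
closed 4.71 [0.4803 0.1811 0.0737] F [-1.   0.6  4.4] M [-0.07  0.3  -0.  ] w 0.0632
lift 7.0 [0.4798 0.1809 0.3295] F [ 0.   0.9 -4.6] M [-0.03 -0.02  0.02] w 0.0635
```

View pics/c_scene.png

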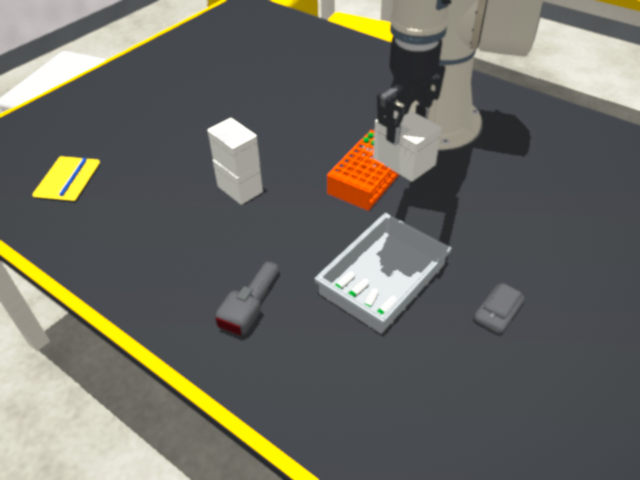

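The box is lifted level, with width 63 mm, and the tubes are undisturbed at about (370,292). Now I place it.

Run:
```python
from h import *
q=quat(down(np.radians(-9.5)))
bot.reach([.5032,-.227,.33],q); st("above")
bot.servo_line([.5032,-.227,.236],velocity=.1); st("near")
for n in("top","scene"): cv2.imwrite(f"pics/d_{n}.png",cv2.resize(vision.read_camera(n)["frame"][:,:,::-1],(640,480)))
z=.236
F0=get_obs()['wrist_force'][2]
while z>.2275:
    z-=.001; bot.servo_line([.5032,-.227,z],velocity=.03); F=st(round(z,4))['wrist_force'][2]
    if F-F0>4: break
```

```text
above 8.61 [ 0.5035 -0.2261  0.33  ] F [-0.1  0.5 -3. ] M [ 0.03 -0.04 -0.03] w 0.0634
near 9.7 [ 0.5036 -0.2272  0.2366] F [ 0.7 -0.2 -1.7] M [ 0.03 -0.01  0.03] w 0.063
0.235 10.05 [ 0.5032 -0.227   0.2352] F [ 1.  -0.3 -2.2] M [-0.02  0.04 -0.06] w 0.0632
0.234 10.3 [ 0.5031 -0.227   0.2339] F [ 0.  -0.1 -2.1] M [-0.02 -0.02  0.04] w 0.063
0.233 10.55 [ 0.5032 -0.227   0.2329] F [-0.4 -0.1 -2.4] M [0.03 0.01 0.05] w 0.063
0.232 10.8 [ 0.5032 -0.227   0.2319] F [ 0.6 -0.4 -3. ] M [-0.05  0.02 -0.07] w 0.0632
0.231 11.05 [ 0.5032 -0.227   0.2309] F [ 0.2 -0.1 -2.7] M [ 0.01 -0.   -0.03] w 0.0631
0.23 11.3 [ 0.5032 -0.227   0.2299] F [-0.2 -0.4 -2.6] M [-0.03  0.02 -0.04] w 0.0633
0.229 11.55 [ 0.5033 -0.2271  0.2298] F [-2.1  1.5  5.6] M [0.2  0.52 0.04] w 0.063
```

View pics/d_scene.png

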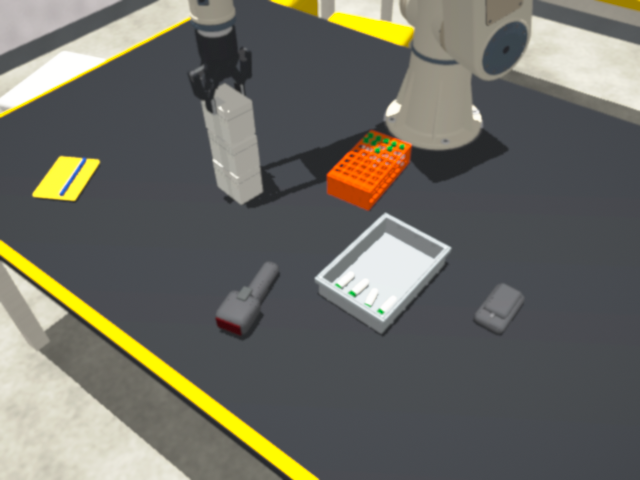

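Contact came at the expected height of 0.2298, and the box looks flush over the column at (237,110). Releasing.

Run:
```python
from h import *
bot.servo_line([.5032,-.227,.2302],velocity=.03)
hand.move_gripper(.085,45); st("open")
bot.servo_line([.5032,-.227,.33],velocity=.12); 
q=quat(down(np.radians(-2.57)))
bot.reach([.60,.10,.30],q); st()
c=vision.read_camera("top"); f=c["frame"]; g=f.min(axis=2)
m=np.zeros_like(g); m[200:300,415:520]=(g[200:300,415:520]>235)*255
cs,_=cv2.findContours(m,cv2.RETR_EXTERNAL,cv2.CHAIN_APPROX_NONE);k=max(cs,key=cv2.contourArea)
print(cv2.boundingRect(k), rect(ray(c,k.reshape(-1,2),.24)))
for n in("top","scene","wrist"):
    cv2.imwrite(f"pics/e_{n}.png",vision.read_camera(n)["frame"][:,:,::-1])
s=cv2.imread("pics/e_scene.png")[90:220,180:290]; t=cv2.imread("pics/e_top.png")[190:320,220:330]
cv2.imwrite("pics/e_c.png",cv2.resize(np.hstack([s,t]),None,fx=3.5,fy=3.5))
```

```text
open 12.15 [ 0.5033 -0.227   0.2303] F [ 0.1 -0.3  0.7] M [-0.01  0.03  0.  ] w 0.085
 14.43 [0.6   0.099 0.3  ] F [0.3 0.1 0.3] M [ 0.02 -0.04 -0.04] w 0.0849
(456, 225, 51, 39) (array([ 504.3, -226.9]), array([87.9, 62.6]), 80.32)
```

View pics/e_c.png

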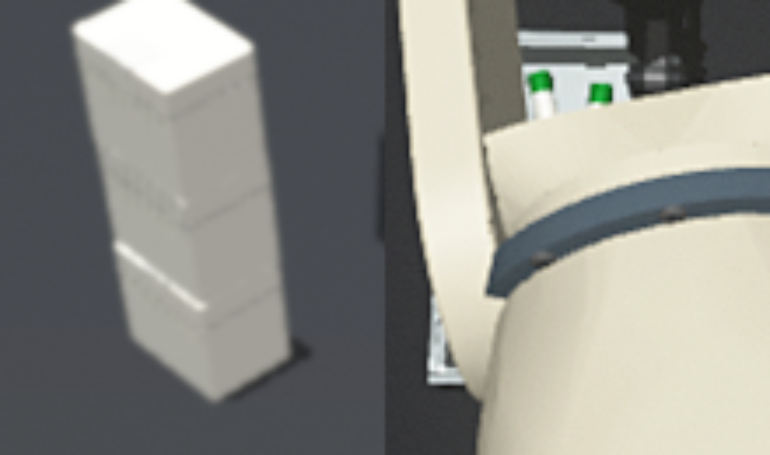

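View pics/e_wrist.png

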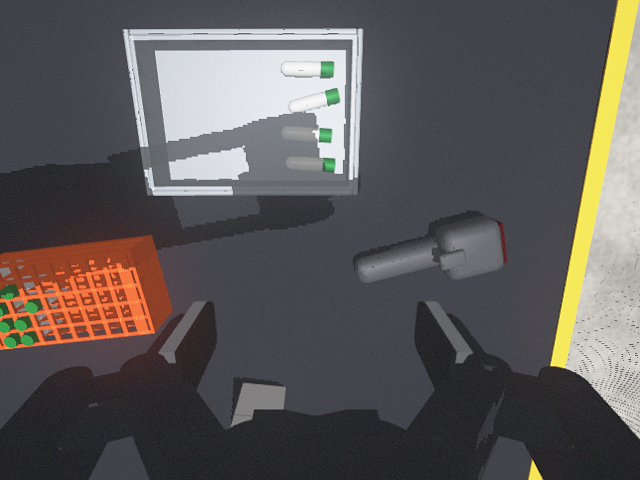

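The column's new top is at (504.3, −226.9), within 1 mm of the target, with yaw matching to 0.1° and flush sides. In the wrist view the tote rim corners are near (124,30), (363,28), (358,194) and (148,195), and the caps are near x=334, just inside the far wall. I'll compute the gap there.

Run:
```python
from h import *
c=vision.read_camera("wrist"); f=c["frame"]; 
P=ray(c,[(124,30),(363,28),(358,194),(148,195)],.05)[:,:2]; print(np.round(P,4).tolist(), rect(P))
hsv=cv2.cvtColor(f,cv2.COLOR_RGB2HSV)
m=((hsv[:,:,0]>50)&(hsv[:,:,0]<75)&(hsv[:,:,1]>120)).astype(np.uint8); m[:,:250]=0
C=np.array([.5353,.1902]);psi=np.radians(-2.57);T=np.array([[np.cos(psi),np.sin(psi)],[-np.sin(psi),np.cos(psi)]])
n,l,s,ce=cv2.connectedComponentsWithStats(m)
for i in range(1,n):
    if s[i,4]<30: continue
    v,u=np.nonzero(l==i); Q=(ray(c,np.c_[u,v],.012)[:,:2]-C)@T.T
    print(np.round(Q.min(0),4),np.round(Q.max(0),4))
print("rim corners tote frame",np.round((P-C)@T.T,4).tolist())
crop=f[15:210,230:380];cv2.imwrite("pics/f.png",cv2.resize(crop,None,fx=3,fy=3)[:,:,::-1])
```

```text
[[0.4229, 0.2754], [0.6523, 0.2661], [0.6459, 0.1058], [0.4155, 0.1157]] (array([534.1, 190.9]), array([160.4, 230.6]), 87.56)
[0.0739 0.0462] [0.086  0.0581]
[0.0796 0.0187] [0.093 0.03 ]
[ 0.073  -0.0244] [ 0.0846 -0.0111]
[ 0.0777 -0.0574] [ 0.0895 -0.0435]
rim corners tote frame [[-0.1161, 0.0801], [0.1135, 0.0811], [0.1143, -0.0793], [-0.1163, -0.0798]]
```

View pics/f.png

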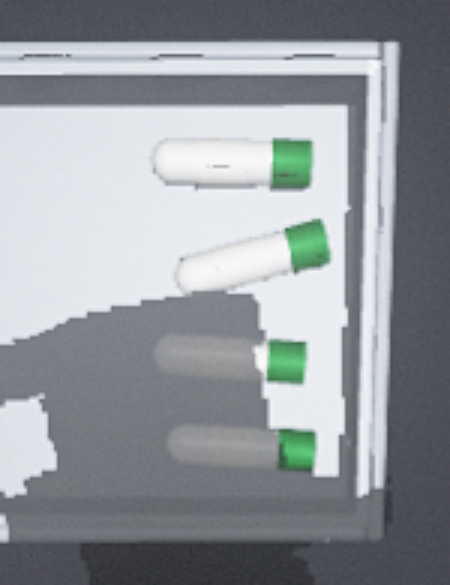

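```bash
cat >> h.py <<'E'
C0=np.array([.5347,.1905,0]);PSI=np.radians(-2.52);G=np.array([.112,0,.044]);D=down(0)
BC=np.array([[sx*.11,sy*.075,0] for sx in(-1,1) for sy in(-1,1)]+[[sx*.116,sy*.081,.036] for sx in(-1,1) for sy in(-1,1)])
R00=R.from_euler('z',PSI).as_matrix()
def pose(th,ph,off=(0,0),clr=.002):
    Rt=R00@R.from_euler('y',-th,degrees=True).as_matrix()@R.from_euler('x',ph,degrees=True).as_matrix()
    k=np.array([-.11,-.075,0])
    pos=C0+R00@k-Rt@k; pos[:2]+=off
    pos[2]=clr-(BC@Rt.T)[:,2].min()
    return pos+Rt@G, quat(Rt@D), pos, Rt
E
python3 - <<'E'
from h import *
print("start",kinematics.solve_ik(*pose(0,0)[:2]))
for th,ph in((0,0),(15,0),(29,0),(31,0),(29,12),(29,24),(29,27)):
    p,q,pos,Rt=pose(th,ph,(.03,.02)); s=kinematics.solve_ik(p,q); print(th,ph,np.round(p,3),None if s is None else np.round(s,2), 'rimNR',np.round(pos+Rt@[-.116,-.081,.05],3))
p,q,_,_=pose(0,0,clr=0)
bot.reach(p+[0,0,.10],q); hand.move_gripper(.034,45)
bot.servo_line(p+[0,0,.03],velocity=.12); st()
for n in("top","scene","wrist"): cv2.imwrite(f"pics/g_{n}.png",vision.read_camera(n)["frame"][:,:,::-1])
E
```

```text
start [ 2.77263464e-01  6.51268702e-01  1.65224123e+00 -4.44089210e-16
  8.38082720e-01  3.21245761e-01]
0 0 [0.677 0.206 0.046] [ 0.29  0.69  1.57 -0.    0.88  0.34] rimNR [0.445 0.135 0.052]
15 0 [0.658 0.206 0.102] [ 0.35  0.52  1.78 -0.17  0.61  0.52] rimNR [0.433 0.135 0.049]
29 0 [0.627 0.208 0.148] [ 0.43  0.37  1.98 -0.61  0.39  0.99] rimNR [0.422 0.136 0.043]
31 0 [0.622 0.208 0.154] [ 0.44  0.36  2.01 -0.71  0.37  1.1 ] rimNR [0.42  0.136 0.042]
29 12 [0.62  0.197 0.161] [0.28 0.32 2.05 0.19 0.24 0.1 ] rimNR [0.422 0.125 0.041]
29 24 [0.613 0.184 0.171] [ 0.12  0.31  2.08  1.09  0.38 -0.9 ] rimNR [0.424 0.116 0.037]
29 27 [0.612 0.18  0.174] [ 0.08  0.32  2.09  1.18  0.44 -1.03] rimNR [0.425 0.114 0.036]
 16.73 [0.647  0.1857 0.0743] F [-0.2  0.2 -0.8] M [ 0.01 -0.   -0.03] w 0.0345
```

View pics/g_wrist.png

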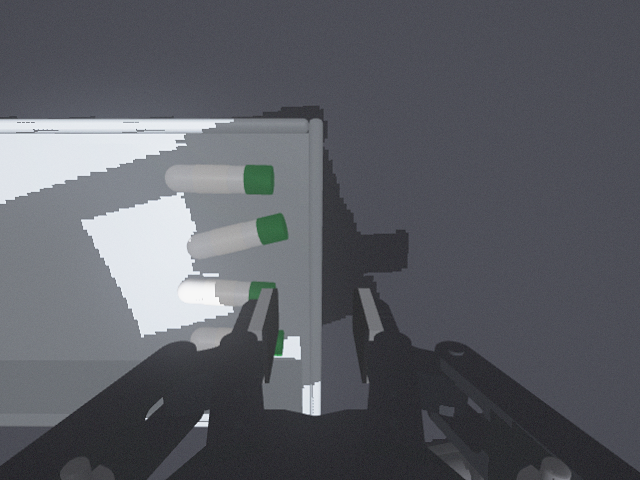

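View pics/g_scene.png

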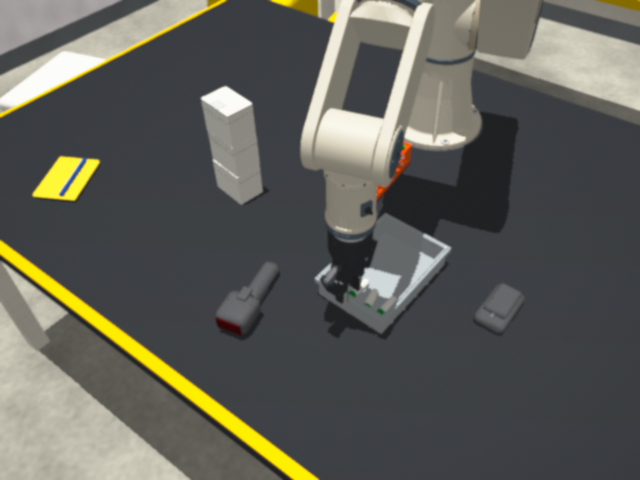

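The fingers straddle the far rim: pads at about x=272 and 360 in the wrist view, rim at 316. All tilt waypoints have IK solutions. I'll descend, grip, and tilt lengthwise first.

Run:
```python
from h import *
p,q,_,_=pose(0,0,clr=0)
bot.servo_line(p,velocity=.06); st("down")
hand.move_gripper(.0,110); st("grip")
if not .007<get_obs()['gripper_width']<.014: raise SystemExit
for th in (3,7,11,15,19,23,27,30):
    f=min(1,th/20); p,q,_,_=pose(th,0,(.03*f,.02*f),.003)
    bot.servo_line(p,q,velocity=.04); st(th)
bot.dwell(.5); st()
for n in("top","scene","wrist"): cv2.imwrite(f"pics/i_{n}.png",vision.read_camera(n)["frame"][:,:,::-1])
```

```text
down 17.52 [0.6465 0.1855 0.0437] F [ 0.2  0.3 -0.3] M [-0.03  0.04  0.06] w 0.0341
grip 17.88 [0.6468 0.1857 0.0447] F [-1.4  0.5  5.2] M [-0.15  0.45 -0.06] w 0.0075
3 18.4 [0.6487 0.1889 0.0589] F [ 1.  -0.1 -2.7] M [-0.08 -0.17 -0.01] w 0.0077
7 18.94 [0.6502 0.1931 0.0741] F [ 0.4  0.4 -3.5] M [ 0.05 -0.09  0.06] w 0.0076
11 19.48 [0.6507 0.1973 0.0888] F [ 0.1  0.3 -3.1] M [-0.   -0.02  0.02] w 0.0078
15 20.0 [0.6501 0.2015 0.103 ] F [ 0.4 -0.3 -4.4] M [ 0.04  0.13 -0.03] w 0.0074
19 20.52 [0.6487 0.2058 0.1168] F [-0.3 -0.8 -4.2] M [ 0.05  0.11 -0.02] w 0.0077
23 21.04 [0.6418 0.2071 0.1301] F [-0.  -0.1 -3.5] M [0.   0.18 0.03] w 0.0079
27 21.58 [0.6326 0.2076 0.1429] F [ 0.8 -0.2 -4. ] M [ 0.05  0.3  -0.03] w 0.0078
30 22.03 [0.6251 0.2079 0.152 ] F [-0.3 -0.2 -4.1] M [-0.04  0.19 -0.01] w 0.0077
 22.53 [0.625  0.2079 0.1521] F [ 1.1 -0.5 -4. ] M [0.   0.15 0.02] w 0.0077
```

View pics/i_wrist.png

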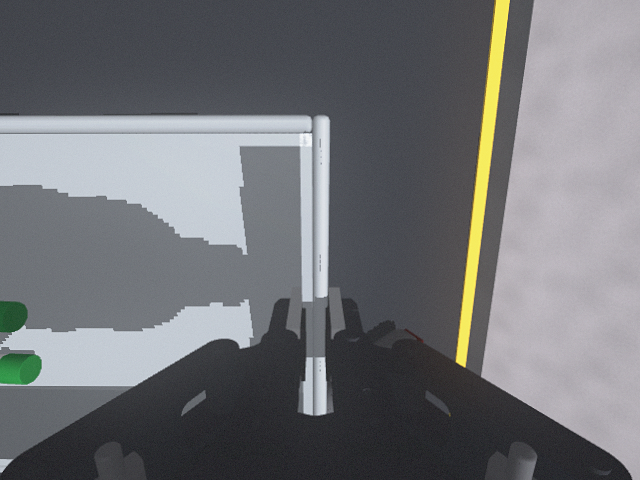

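View pics/i_scene.png

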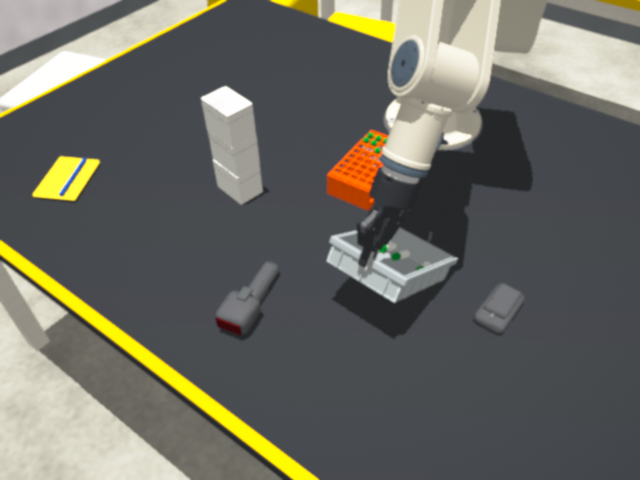

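The far end is up, the rim is square in the jaws, and the caps have slid to the near end (wrist (15,317) and (15,368)). Now the roll.

Run:
```python
from h import *
for ph in (4,8,12,16,20,24,26):
    p,q,_,_=pose(30,ph,(.03,.02),.003)
    try: bot.servo_line(p,q,velocity=.03); st(ph)
    except bot.IKError as e: print("IK",ph,e); break
bot.dwell(1.); st()
for n in("top","scene","wrist"): cv2.imwrite(f"pics/j_{n}.png",vision.read_camera(n)["frame"][:,:,::-1])
s=cv2.imread("pics/j_scene.png")[200:330,300:480];cv2.imwrite("pics/j_c.png",cv2.resize(s,None,fx=4,fy=4))
```

```text
4 23.03 [0.6222 0.2041 0.1566] F [ 0.   0.3 -3.9] M [-0.08  0.2   0.03] w 0.008
8 23.45 [0.6196 0.2012 0.1606] F [-0.7  0.  -4.5] M [-0.2   0.2  -0.04] w 0.0076
12 23.98 [0.6171 0.1976 0.1646] F [ 1.6  0.  -4.1] M [-0.28  0.2   0.05] w 0.0078
16 24.52 [0.6148 0.1934 0.1685] F [ 0.2 -0.4 -3.8] M [-0.36  0.15 -0.01] w 0.0079
20 24.98 [0.6126 0.1887 0.1719] F [-0.6  0.5 -4.1] M [-0.45  0.19 -0.04] w 0.0081
24 25.34 [0.6105 0.1837 0.1749] F [ 0.6 -0.4 -3.7] M [-0.53  0.19  0.02] w 0.0078
26 25.59 [0.6095 0.1814 0.1764] F [ 0.7 -0.8 -4.2] M [-0.61  0.16  0.02] w 0.0078
 26.59 [0.6095 0.1816 0.1767] F [ 0.3  0.2 -4.7] M [-0.59  0.21  0.03] w 0.0076
```

View pics/j_c.png

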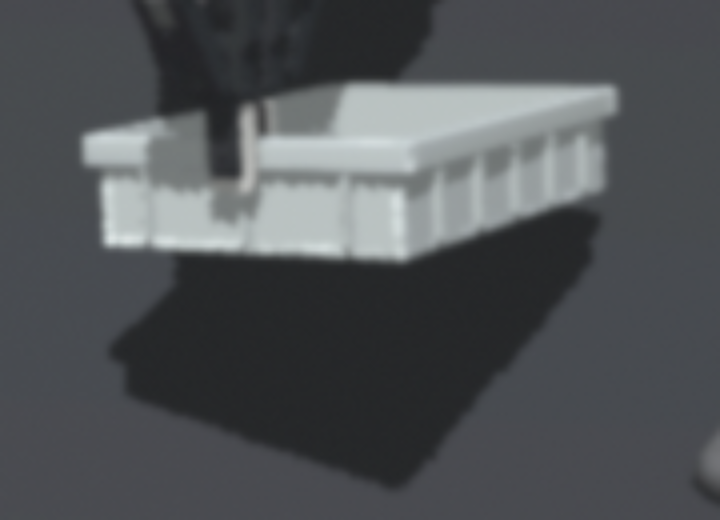

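View pics/j_wrist.png

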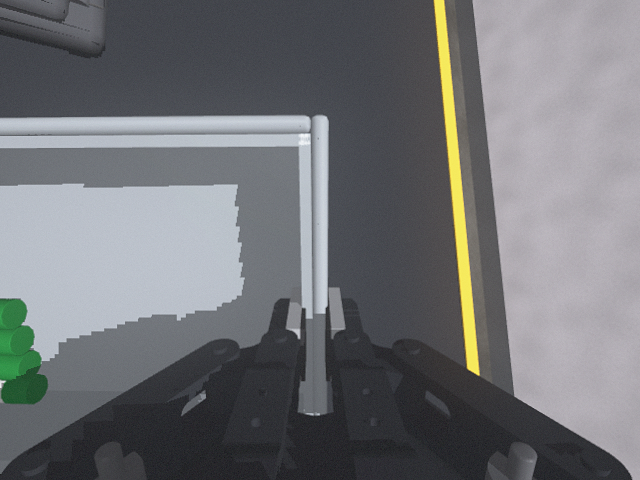

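View pics/j_top.png

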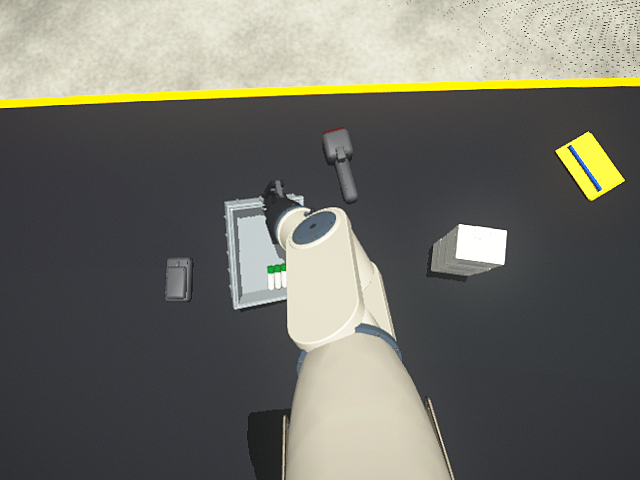

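All four green caps are bunched in a row at the right wall (wrist (12,313), (15,340), (20,363), (25,387); top (270,269) onwards). Now I measure them in the tote frame.

Run:
```python
from h import *
o=st(); 
Rt=R.from_quat(o['orientation']).as_matrix()@D.T; pos=o['position']-Rt@G
print("slope x,y deg",np.degrees(np.arcsin(Rt[2,0])),np.degrees(np.arcsin(Rt[2,1])),"tilt",np.degrees(np.arccos(Rt[2,2])), "pos",pos)
def intote(c,px,h):
    V=c["view"].copy(); M=np.eye(4);M[:3,:3]=Rt;M[:3,3]=pos
    return ray(dict(c,view=V@M),px,h)
for n in("wrist","top"):
    c=vision.read_camera(n);f=c["frame"];hsv=cv2.cvtColor(f,cv2.COLOR_RGB2HSV)
    m=((hsv[:,:,0]>50)&(hsv[:,:,0]<75)&(hsv[:,:,1]>120)).astype(np.uint8)
    v,u=np.nonzero(m)
    if n=="top": k=(v<300);u,v=u[k],v[k]
    Q=intote(c,np.c_[u,v],.012); print(n,"cap extent",np.round(Q.min(0),3),np.round(Q.max(0),3))
    if n=="wrist": print(np.round(intote(c,[(25,313),(33,340),(40,363),(46,387)],.012),3).tolist())
    if n=="top":
        print("mouse/scanner/rack view saved")
        w=intote(c,[(270,288),(278,288),(271,266)],.012);print("tail",np.round(w,3).tolist())
    cv2.imwrite(f"pics/k_{n}.png",f[:,:,::-1])
s=cv2.imread("pics/k_top.png")[185:320,215:325];cv2.imwrite("pics/k_c.png",cv2.resize(s,None,fx=4.4,fy=4.4))
```

```text
26.74 [0.6095 0.1816 0.1767] F [-1.  -0.3 -4.5] M [-0.55  0.08 -0.04] w 0.0079
slope x,y deg 29.998699192664002 22.311147152781718 tilt 38.88630268031776 pos [0.53321084 0.20429309 0.0864589 ]
wrist cap extent [-0.067 -0.072  0.012] [-0.039 -0.006  0.012]
[[-0.04, -0.014, 0.012], [-0.04, -0.03, 0.012], [-0.04, -0.045, 0.012], [-0.04, -0.061, 0.012]]
top cap extent [-0.061 -0.05   0.012] [-0.041 -0.01   0.012]
mouse/scanner/rack view saved
tail [[-0.097, -0.013, 0.012], [-0.101, -0.032, 0.012], [-0.044, -0.017, 0.012]]
```

View pics/k_c.png

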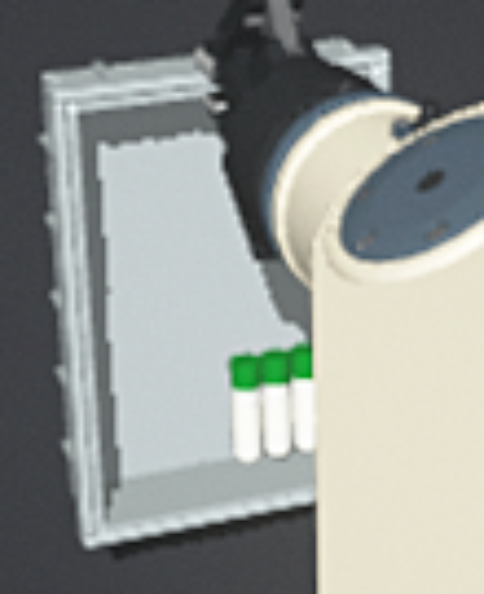

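All four middles are at about x=−0.07 and y=−0.014…−0.063 in the tote frame, so at most about 65 mm from the corner. A last check of the column and bystanders against the first pictures, then hand in.

Run:
```python
from h import *
c=vision.read_camera("top");f=c["frame"];g=f.min(axis=2)
m=np.zeros_like(g); m[200:300,415:520]=(g[200:300,415:520]>235)*255
k=max(cv2.findContours(m,0,1)[0],key=cv2.contourArea);print("col",rect(ray(c,k.reshape(-1,2),.24)))
a=np.load("top.npy").astype(int)
for n,(u0,v0,u1,v1) in dict(mouse=(155,245,205,310),scanner=(318,120,365,206)).items(): print(n,np.abs(a-f)[v0:v1,u0:u1].mean())
s=vision.read_camera("scene")["frame"];b=cv2.imread("pics/a_scene.png")[:,:,::-1]
def o(i):
    mm=((i[:,:,0]>150)&(i[:,:,1]<110)&(i[:,:,2]<60)).astype(np.uint8)*255
    return cv2.boundingRect(max(cv2.findContours(mm,0,1)[0],key=cv2.contourArea))
print(o(b),o(s))
cv2.imwrite("pics/l.png",s[:,:,::-1])
```

```text
col (array([ 504.3, -226.9]), array([88.7, 64.3]), 80.57)
mouse 1.7063589743589744
scanner 1.797789873000165
(327, 139, 85, 71) (373, 133, 38, 58)
```

View pics/l.png

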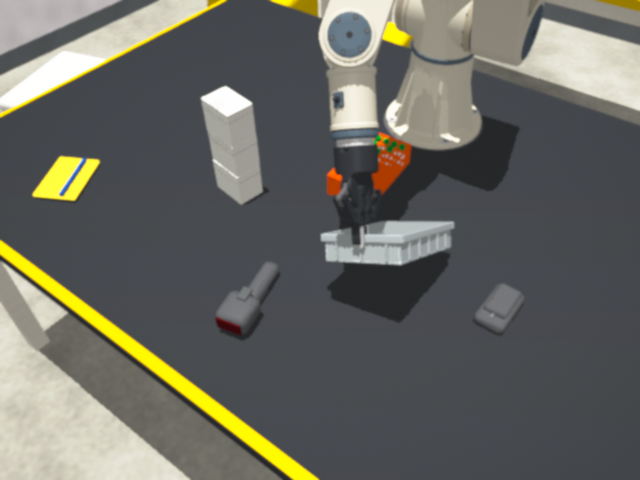

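The rack's visible edges, left at x=327 and right at x=411, are where they were at the start; the rest is hidden by the arm. The column, scanner and mouse have not moved. Handing in.

Run:
```python
from h import *
st(); print(hand_in()); st()
```

```text
26.94 [0.6095 0.1816 0.1767] F [-0.2  0.1 -2.8] M [-0.57  0.17 -0.02] w 0.0077
the job is handed in; nothing more can be done
None
the job is handed in; nothing more can be done
```

I stacked the kit box on the column, then gripped the tote by its far rim. I sloped its length to 30° and then rolled its width to about 22°, and handed in at 26.9 s still gripping it. No verdict is reported.

What the last checks showed:
- **Column:** the new top box is at (504.3, −226.9) mm, within about 1 mm of where I measured the column's top before stacking. The yaw matches within 0.4°.
- **Tubes:** all four lie side by side in the near-right corner. The farthest middle is about 65 mm from that corner, against the 105 mm limit.
- **Tote:** total tilt is 39°, worked out from the gripper's pose, so a slight slip of the rim in the jaws would not show. I did not measure its clearance to the bystanders directly, but no unexpected wrist forces appeared during the tilt.
- **Bystanders:** the scanner and mouse look the same as in the first pictures. The rack was partly hidden by the arm, so its automatic comparison could not be used. I checked it by eye, and its visible edges had not moved.

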